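# Check a gauge probe for free travel and zero its readout

### The job

Check that the gauge probe with the wide flat disc contact moves freely: press its plunger gently with the fingertips about half way down (not onto its stop), hold it there for about a second and let it spring right up. Then press the round middle key of the readout box well down to zero it, and withdraw the hand well clear. Do not touch the other two probes, press the other keys, shift or lift the stands or the readout, or disturb the small things standing around.

Things in the scene. Friction and masses are not known exactly. Their poses are not given: they have to be found in the camera images.
- flat_stand: THE PROBE TO CHECK, the one with the wide flat disc contact (24 mm diameter, 5 mm thick): a gauge probe standing upright on a heavy square steel base 62 x 62 x 24 mm, loose on the worktop (about 0.9 kg); above the base a 34 mm collar up to 36 mm, a 20 mm round probe body up to 70 mm, then a thin spindle with the contact on top at 97 mm. Origin: centre of the base's underside; z up, the probe lies on the z axis.
- flat_tip (a point): centre of the top face of the flat disc contact; moves with the plunger, 97 mm above the worktop when up
- flat_plunger (a joint): m its spring-loaded plunger is pushed down: 0 fully up, 0.012 hard on its stop; it takes about 1.2 N to start, 0.6 N more for each mm, and springs back when let go.
- ball_stand: Leave alone. Same build, but its contact is a 12 mm ball: a gauge probe standing upright on a heavy square steel base 62 x 62 x 24 mm, loose on the worktop (about 0.9 kg); above the base a 34 mm collar up to 36 mm, a 20 mm round probe body up to 70 mm, then a thin spindle with the contact on top at 97 mm. Origin: centre of the base's underside; z up, the probe lies on the z axis.
- ball_tip (a point): top of the ball contact, 97 mm above the worktop when up
- ball_plunger (a joint): m its spring-loaded plunger is pushed down: 0 fully up, 0.012 hard on its stop; it takes about 1.2 N to start, 0.6 N more for each mm, and springs back when let go.
- point_stand: Leave alone. Same build, but its contact is a slim 10 mm pointed cone: a gauge probe standing upright on a heavy square steel base 62 x 62 x 24 mm, loose on the worktop (about 0.9 kg); above the base a 34 mm collar up to 36 mm, a 20 mm round probe body up to 70 mm, then a thin spindle with the contact on top at 97 mm. Origin: centre of the base's underside; z up, the probe lies on the z axis.
- point_tip (a point): point of the cone contact, 97 mm above the worktop when up
- point_plunger (a joint): m its spring-loaded plunger is pushed down: 0 fully up, 0.012 hard on its stop; it takes about 1.2 N to start, 0.6 N more for each mm, and springs back when let go.
- readout: grey readout box 100 (x) x 170 (y) x 40 (z) mm, loose, about 0.9 kg, with a dark window on the far half of its top and three white keys in a row, 54 mm apart, on the near half. Origin: centre of its underside; z up, its -x side (keys) faces the robot.
- round_key_top (a point): centre of the top of the round key (20 mm diameter), the middle key: 11 mm above the box's top, 51 mm above the worktop when up
- round_key (a joint): m the key is pressed: 0 up, 0.007 fully down; about 1 N to start, about 5 N fully down; it counts as pressed from about 4 mm and springs back.
- square_key_top (a point): centre of the top of the square key (16 mm), the one toward the box's +y end; same height; not to be pressed
- square_key (a joint): m the key is pressed: 0 up, 0.007 fully down; about 1 N to start, about 5 N fully down; it counts as pressed from about 4 mm and springs back.
- bar_key_top (a point): centre of the top of the oblong key (10 x 28 mm, long in y), the one toward the box's -y end; same height; not to be pressed
- bar_key (a joint): m the key is pressed: 0 up, 0.007 fully down; about 1 N to start, about 5 N fully down; it counts as pressed from about 4 mm and springs back.
- cap: bystander: white snap cap lying flat, 27 mm across, 11 mm high; origin centre of underside
- block: bystander: steel gauge block lying flat, 15 x 30 x 9 mm; origin centre of underside
- tall_block: bystander: slim steel gauge block standing on end, 9 x 12 x 35 mm; origin centre of underside
- vee: bystander: V-block 44 x 36 x 34 mm; origin centre of underside
- plug: bystander: double-ended plug gauge lying down, 17 x 92 x 15 mm, long along its y; origin centre of underside
- vial: bystander: standing capped vial, 24 mm across, 54 mm high; origin centre of underside

How it is judged:
By the outcome, as a careful person would: the job done as asked, in the order asked, and still so for the second after the job is handed in, with the robot touching nothing.
It also fails if it takes over 51 s, if anything falls off the work surface, if the arm or the gripper's body presses on something with over 40 N, if the wrist force passes 120 N, or if a joint passes its speed limit or range.

### The arm

A 7-joint arm with a two-finger parallel gripper is mounted at the origin on a cart in front of the work surface, level with it; the furniture and walls round the work are solid. World frame = base frame: x ahead of the robot, y to its left, z up, the work surface at z = 0. Lengths are in m, angles in rad, forces in N, time in s.
With the tool pointing down it reaches from about 0.4 to 0.85 m from the base axis. Payload 10.4 kg.
Tool frame: the origin (TCP) lies at the very end of the fingers, on their centre line; the grasp point (between the pads) lies r.grasp_offset behind it (r.grasp_offset is the distance from the TCP to the grasp point, in m); z points along the fingers, y is the line along which they close (so a half turn about z gives the same grasp; the last joint's range is limited). The gripper opens to 85 mm and grips with 20 to 120 N. Pads are 22 mm wide; open, the fingers measure 114 mm over their backs; the gripper's body (76 mm by 85 mm) begins 54 mm behind the grasp point. The pads swing forward as they close: fully open they stand 13 mm farther back than shut.
Start: joints at [1.111, 0.332, -0.065, 1.46, 0.022, 1.35, -0.088], TCP at [0.264, -0.566, 0.198] pointing down, gripper open.
Joint ranges: [-2.6, 2.6], [-0.5, 2.12], [-1.47, 1.34], [0.16, 2.42], [-1.27, 4.41], [0.06, 2.06], [-2.6, 2.6]. Speed limits (rad/s): [2.22, 2.22, 2.79, 2.79, 3.14, 3.14, 3.14].

### API

Orientations are given as a unit quaternion [w, x, y, z].
In Python, from station import readout, read_camera, order, r gives the robot as it stands. The module is installed in compiled form; this text tells all that it offers.
- The arm moves only by the shell command python3 -m pendant 'ROWS'. ROWS is JSON, a list of rows, each an object of numbers: "wx", "wy", "wz": the turn, a rotation vector about the tool's x, y, z scaled (see below); "x", "y", "z": the shift along the tool's x, y, z scaled (see below); "fingers": the opening, from -1 (shut) to 1 (fully open). A call has 1 to 12 rows; each row shifts and turns the commanded pose from where the row before left it, along the tool's axes as they then stand; what a row does not reach is not made up. The controller multiplies each number of a shift by 2.5 cm and each number of a turn by pi rad. A row lasts 1/12 s, in which the tool goes at most 41.7 mm and 7.16 degrees, less where a joint would pass 70% of its speed; a pose out of reach is approached as far as the arm can. A call with a number of a shift or a turn outside -1 to 1 is refused whole. A call with a gripper value outside its range is refused whole. The fingers move at their own pace and stop on an object; the grip force is fixed at half the most. Time passes only in rows, so rows that do not move let the fingers close. It gives the time, the measured TCP pose, the force, the opening and the grip force at its end, in the units of the state.
- readout.read_state(): the state, without advancing time (a new reading comes with each control period).
- read_camera(name): name is "scene" or "top" or "wrist"; returns a dict with "pixels" (420x560x3 uint8, red, green, blue), "depth" (420x560 float32, m along the optical axis (not along the pixel's ray), 0 where there is no reading), "fx", "fy", "cx", "cy" (pixels), "position" and "attitude" of the camera in the world. Camera axes: x right, y down, z forward; pixel columns grow to the right and rows downward; lengths in m; the calibration is good to about 2 mm. The wrist camera is an equidistant fisheye: a pixel r from the principal point sees the ray r / f radians off the axis. A picture is of the moment at which its call begins.
- order.hand_in(): hands the job in; it is judged then, once.
The state is a dict: "clock": time; "joint_pos": joint angles; "dq": joint speeds; "effort": joint torques, N m; "tool_pos": TCP position; "tool_rot": TCP orientation; "contact_force": force on the tool from outside, world axes, zero at the start; "wrist_torque": the same for the moment, N m; "width": opening from 0.0 (shut) to 1.0 (fully open); "grasp_force": force on a finger pad.
Only numpy, scipy, OpenCV 4.12 (cv2) and the standard library are available. Lean on these libraries where they do the work, as an engineer would, in place of code of your own. Each camera call takes 0.05 s, during which the arm holds its last target. There are 200 camera calls.

## Working session

There is one attempt and no reset: what is moved stays moved. The work goes in short steps, Python scripts to look and compute and a shell command to move; the robot and the scene stay as the last step left them, time stands still between calls to the robot, and variables do not carry over. Pictures are saved under pics/ and viewed, at most 10 in all, crops included, and the job is handed in when it is done.

```bash
mkdir -p pics; python3 - <<'E'
from station import readout, read_camera, r
import cv2, numpy as np
s=readout.read_state(); print({k:np.round(v,3) for k,v in s.items()}, r.grasp_offset)
for n in("top","scene"):
    c=read_camera(n); np.savez(f"{n}.npz",**c)
    cv2.imwrite(f"pics/{n}.png",c["pixels"][...,::-1])
    print(n,c["fx"],c["fy"],c["cx"],c["cy"],c["position"],c["attitude"])
E
```

```text
{'clock': np.float64(0.0), 'joint_pos': array([ 1.111,  0.333, -0.065,  1.461,  0.022,  1.35 , -0.089]), 'dq': array([ 0.001, -0.002, -0.001, -0.   , -0.001, -0.   , -0.   ]), 'effort': array([-1.0000e-03, -6.2544e+01,  4.9000e-02, -3.9161e+01,  1.6000e-02,
        1.0000e-02, -0.0000e+00]), 'tool_pos': array([ 0.264, -0.566,  0.198]), 'tool_rot': array([-0.001,  0.976,  0.217, -0.   ]), 'contact_force': array([0.374, 0.158, 0.29 ]), 'wrist_torque': array([ 0.058, -0.001,  0.005]), 'grasp_force': np.float64(0.0), 'width': np.float64(1.001)} 0.0187
top 432.61426580903895 432.61426580903895 286.199406772235 209.86385115181406 [0.43482888 0.05924614 1.04177655] [ 0.02405698 -0.70190788  0.71094497 -0.03610881]
scene 526.6401545163723 526.6401545163723 282.6733483044055 211.91644749269736 [0.10745477 0.87526514 0.79946346] [ 0.10882491 -0.21170933  0.87007628 -0.43162897]
```

View pics/top.png

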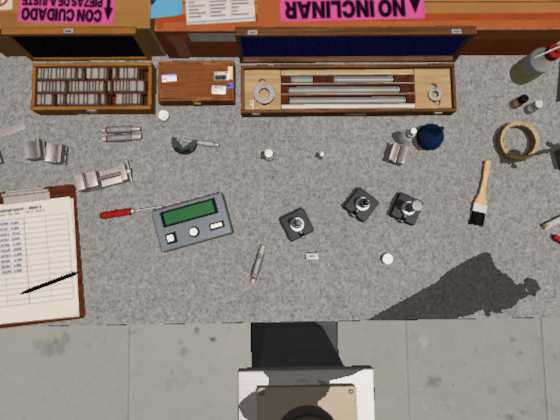

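View pics/scene.png

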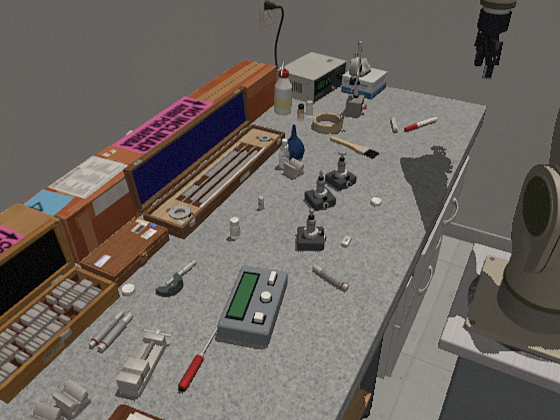

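The top view shows the three stands at about (297,224), (361,204) and (407,208), with the readout at (193,222) and its round key at about (193,232). I need a zoom to tell the contacts apart.

```bash
python3 - <<'E'
import cv2, numpy as np
t=np.load("top.npz")["pixels"][...,::-1]; s=np.load("scene.npz")["pixels"][...,::-1]
a=cv2.resize(t[175:255,270:430],(800,400)[:2],interpolation=cv2.INTER_CUBIC)
b=cv2.resize(s[148:253,290:365],(143,200),interpolation=cv2.INTER_CUBIC)
c=cv2.resize(s[205:255,285:335],(200,200),interpolation=cv2.INTER_CUBIC)
d=cv2.resize(s[165:215,295:345],(200,200),interpolation=cv2.INTER_CUBIC)
e=cv2.resize(s[147:197,315:365],(200,200),interpolation=cv2.INTER_CUBIC)
k=cv2.resize(t[190:255,145:240],(200,200),interpolation=cv2.INTER_CUBIC)
cv2.imwrite("pics/z.png",np.vstack([a,np.hstack([c,d,e,k])]))
E
```

```text
(no output)
```

View pics/z.png

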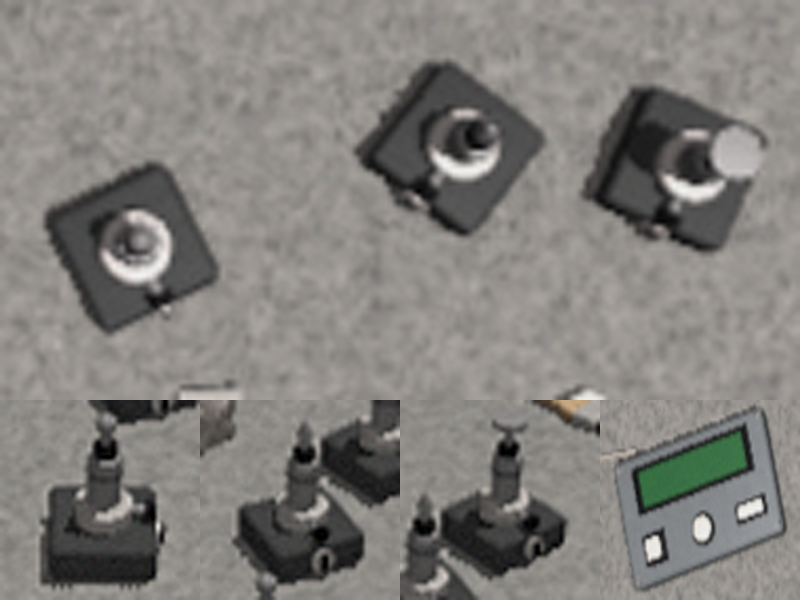

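The zoom shows the wide flat disc on the rightmost stand, centred at about (417,205). The left stand has the ball and the middle one the point. The round key is at about (193.5,231.6).

```bash
cat > h.py <<'E'
import numpy as np, cv2
from scipy.spatial.transform import Rotation as R
def rot(q): return R.from_quat(np.roll(q,-1))
def cast(c,u,v,z):
    d=rot(c["attitude"]).apply([(u-c["cx"])/c["fx"],(v-c["cy"])/c["fy"],1]); p=c["position"]
    return p+d*(z-p[2])/d[2]
def proj(c,p):
    q=rot(c["attitude"]).inv().apply(np.asarray(p)-c["position"]); return q[0]/q[2]*c["fx"]+c["cx"],q[1]/q[2]*c["fy"]+c["cy"]
def blobs(mask):
    n,l,s,ce=cv2.connectedComponentsWithStats(mask.astype(np.uint8)); return [(s[i,4],ce[i],s[i]) for i in range(1,n)]
E
python3 - <<'E'
from h import *
t=dict(np.load("top.npz")); s=dict(np.load("scene.npz")); np.set_printoptions(precision=4,suppress=True)
g=t["pixels"].astype(int)
w=g.min(2)
sub=np.zeros(w.shape,bool); sub[197:216,410:426]=1
print("disc px vals",w[205,408:428])
for a,c,b in blobs((w>150)&sub): print("disc",a,c,cast(t,*c,.097),b)
sub[:]=0; sub[195:250,155:235]=1
K=[]
for a,c,b in blobs((w>175)&sub):
    if a>15: print("key",a,c,cast(t,*c,.051)); K.append(cast(t,*c,.051))
for n,p in (("ball",(270+137/5,175+242/5)),("point",(270+480/5,175+135/5))): print(n,cast(t,*p,.097))
D=t["depth"]; print("disc depth z",t["position"][2]-D[205,417], "key",t["position"][2]-D[231,193])
print("flat in scene",proj(s,cast(t,417.4,205.4,.097)), "key in scene",proj(s,cast(t,193.5,231.6,.051)))
for n,p,z in (("vial",(268,153),.054),("vee",(398,153),.034),("tall",(320,154),.035),("cap",(387,259),.011),("block",(312,256),.009),("plug",(258,263),.015)): print(n,cast(t,*p,z))
q=readout=None
E
```

```text
disc px vals [ 37  53  63  71 145 182 182 179 180 179 178 177 174 168 153 142 144 144
 147 146]
disc 1 [415. 197.] [ 0.5404 -0.2423  0.097 ] [415 197   1   1   1]
disc 9 [419.7778 197.4444] [ 0.5393 -0.2529  0.097 ] [418 197   5   2   9]
disc 2 [410.  201.5] [ 0.5306 -0.2308  0.097 ] [410 201   1   2   2]
disc 78 [417.1923 205.3333] [ 0.5219 -0.2464  0.097 ] [413 201  10  10  78]
disc 14 [411.8571 212.5714] [ 0.506 -0.234  0.097] [410 211   5   4  14]
key 43 [215.9767 224.7209] [0.4871 0.2028 0.051 ]
key 50 [193.02 231.3 ] [0.4728 0.255  0.051 ]
key 42 [169.8095 237.4762] [0.4594 0.3076 0.051 ]
ball [0.4853 0.0185 0.097 ]
point [ 0.5306 -0.1334  0.097 ]
disc depth z 0.0868547058081941 key 0.055266628263028084
flat in scene (np.float64(342.726850985385), np.float64(151.4797202326957)) key in scene (np.float64(266.7297970568092), np.float64(295.3329290528016))
vial [0.6517 0.0822 0.054 ]
vee [ 0.653  -0.2259  0.034 ]
tall [ 0.6523 -0.0402  0.035 ]
cap [ 0.4025 -0.197   0.011 ]
block [ 0.412  -0.0188  0.009 ]
plug [0.3975 0.1092 0.015 ]
```

Cross-checks agree: key spacing is 54 mm, the scene camera confirms the disc, and both targets are in reach. The disc is at (0.522,-0.246) and the round key at (0.473,0.255). I'll move over the disc with the fingers shutting.

```bash
python3 -m pendant '[{"x":0.9,"y":-0.44,"fingers":-1},{"x":1,"y":-0.49,"fingers":-1},{"x":1,"y":-0.49,"fingers":-1},{"x":1,"y":-0.49,"fingers":-1},{"x":1,"y":-0.49,"fingers":-1},{"x":1,"y":-0.49,"fingers":-1},{"x":1,"y":-0.49,"fingers":-1},{"x":1,"y":-0.49,"fingers":-1},{"x":1,"y":-0.49,"fingers":-1},{"x":1,"y":-0.49,"fingers":-1},{"x":1,"y":-0.49,"fingers":-1},{"x":1,"y":-0.49,"fingers":-1}]'
cat > go.py <<'E'
import sys
from h import *
from station import readout
s=readout.read_state(); T=rot(s["tool_rot"]); np.set_printoptions(precision=4,suppress=True)
print(s["clock"],s["tool_pos"],T.as_matrix()[:,2],"F",s["contact_force"],s["width"])
t=np.array([float(a) for a in sys.argv[1:4]]); print("units",T.inv().apply(t-s["tool_pos"])/.025)
E
python3 go.py .522 -.246 .13
```

```text
0.1 [ 0.2643 -0.566   0.1977] [-0.0006  0.0011 -1.    ] F [-0.5721 -0.3658 -0.4294] 0.9977440456991199
units [14.7563 -7.2321  2.7166]invalid input at $[0]: expected keys wx, wy, wz, x, y, z, fingers
```

```bash
python3 -m pendant '[{"wx":0,"wy":0,"wz":0,"x":0.9,"y":-0.44,"z":0,"fingers":-1},{"wx":0,"wy":0,"wz":0,"x":1,"y":-0.49,"z":0,"fingers":-1},{"wx":0,"wy":0,"wz":0,"x":1,"y":-0.49,"z":0,"fingers":-1},{"wx":0,"wy":0,"wz":0,"x":1,"y":-0.49,"z":0,"fingers":-1},{"wx":0,"wy":0,"wz":0,"x":1,"y":-0.49,"z":0,"fingers":-1},{"wx":0,"wy":0,"wz":0,"x":1,"y":-0.49,"z":0,"fingers":-1},{"wx":0,"wy":0,"wz":0,"x":1,"y":-0.49,"z":0,"fingers":-1},{"wx":0,"wy":0,"wz":0,"x":1,"y":-0.49,"z":0,"fingers":-1},{"wx":0,"wy":0,"wz":0,"x":1,"y":-0.49,"z":0,"fingers":-1},{"wx":0,"wy":0,"wz":0,"x":1,"y":-0.49,"z":0,"fingers":-1},{"wx":0,"wy":0,"wz":0,"x":1,"y":-0.49,"z":0,"fingers":-1},{"wx":0,"wy":0,"wz":0,"x":1,"y":-0.49,"z":0,"fingers":-1}]'
python3 go.py .522 -.246 .13
```

```text
clock: 1.1
tool_pos: [0.4728, -0.3071, 0.1982]
tool_rot: [-0.0, 0.976, 0.217, -0.0]
contact_force: [-0.4, -0.7, 0.2]
width: 0.002
grasp_force: 0.0
1.1 [ 0.4728 -0.3071  0.1982] [-0.0004  0.0002 -1.    ] F [-0.3851 -0.7196  0.1535] 0.0018174978557996926
units [ 2.8172 -1.3834  2.7259]
```

```bash
python3 -m pendant '[{"wx":0,"wy":0,"wz":0,"x":1,"y":-0.49,"z":0.5,"fingers":-1},{"wx":0,"wy":0,"wz":0,"x":1,"y":-0.49,"z":0.8,"fingers":-1},{"wx":0,"wy":0,"wz":0,"x":0.8,"y":-0.4,"z":0.7,"fingers":-1},{"wx":0,"wy":0,"wz":0,"x":0,"y":0,"z":0,"fingers":-1},{"wx":0,"wy":0,"wz":0,"x":0,"y":0,"z":0,"fingers":-1}]'
python3 go.py .522 -.246 .105
python3 - <<'E'
from h import *
from station import read_camera
o=[]
for n in("wrist","scene"):
    c=read_camera(n); np.savez(n+"2.npz",**c); o.append(c["pixels"][...,::-1])
print(c["position"])
w=o[0]; z=cv2.resize(o[1][100:220,280:400],(420,420),interpolation=cv2.INTER_CUBIC)
cv2.imwrite("pics/w2.png",cv2.resize(np.hstack([w,z]),(800,343)))
E
```

```text
clock: 1.52
tool_pos: [0.521, -0.2459, 0.147]
tool_rot: [-0.001, 0.976, 0.218, -0.001]
contact_force: [0.9, -0.4, -0.2]
width: 0.002
grasp_force: 0.0
1.5167 [ 0.521  -0.2459  0.147 ] [-0.0023  0.0015 -1.    ] F [ 0.8947 -0.4341 -0.221 ] 0.0022393776394290838
units [0.0369 0.0258 1.6817]
[0.10745477 0.87526514 0.79946346]
```

View pics/w2.png

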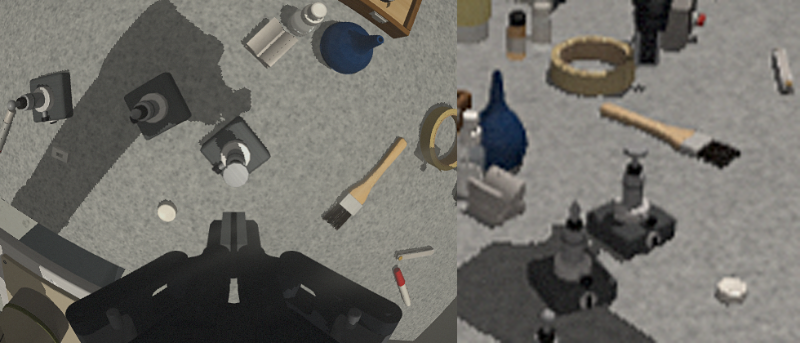

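The wrist view shows the disc at about (288,214) in full pixels and the fingertips at about (285,262). The scene crop does not show the gripper above the disc, so I'll check both numerically.

```bash
python3 - <<'E'
from h import *
np.set_printoptions(precision=4,suppress=True)
s=dict(np.load("scene2.npz")); w=dict(np.load("wrist2.npz"))
tcp=np.array([.521,-.2459,.147]); print("tcp in scene",proj(s,tcp),"start tcp",proj(s,[.264,-.566,.198]))
print(w["position"],rot(w["attitude"]).as_matrix(),w["fx"],w["cx"],w["cy"])
def fproj(p):
    q=rot(w["attitude"]).inv().apply(p-w["position"]); th=np.arctan2(np.hypot(*q[:2]),q[2]); u=q[:2]/np.hypot(*q[:2])*th*w["fx"]; return u+[w["cx"],w["cy"]]
def fcast(u,v,z):
    a=np.array([u-w["cx"],v-w["cy"]]); r=np.hypot(*a); th=r/w["fx"]
    d=rot(w["attitude"]).apply([*(a/r*np.sin(th)),np.cos(th)]); return w["position"]+d*(z-w["position"][2])/d[2]
print("tcp in wrist",fproj(tcp),"disc pred",fproj(np.array([.522,-.246,.097])))
m=np.zeros(w["depth"].shape,bool); m[195:235,265:315]=1
for a,c,b in blobs((w["pixels"].min(2)>165)&m):
    if a>60: print(a,c,b,fcast(*c,.097))
d=w["depth"]; print("depth at disc",d[214,288],"tip",d[270,285])
cv2.imwrite("pics/s3.png",np.hstack([s["pixels"][0:260,250:560,::-1],cv2.resize(w["pixels"][180:290,230:340,::-1],(260,260))]))
E
```

```text
tcp in scene (np.float64(344.06697172818826), np.float64(134.67355475849612)) start tcp (np.float64(477.41013755976655), np.float64(87.89054490104621))
[ 0.5981 -0.2098  0.3205] [[ 0.4249 -0.8548 -0.298 ]
 [-0.9052 -0.4021 -0.1376]
 [-0.0022  0.3282 -0.9446]] 325.19226210127806 285.9424278867707 209.2301475217841
tcp in wrist [286.4295 248.77  ] disc pred [287.1894 217.6908]
420 [291.8619 211.8119] [276 200  28  27 420] [ 0.5276 -0.2471  0.097 ]
depth at disc 0.23952544 tip 0.14509648
```

View pics/s3.png

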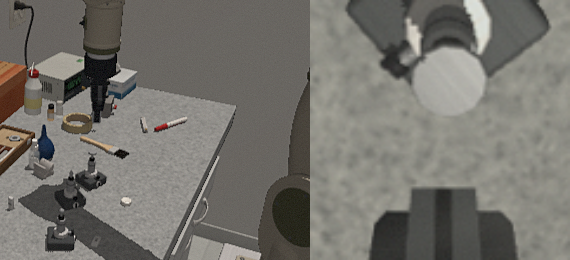

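The visible fingertips are off the predicted TCP in both views: about 17 px too high in the scene and about 10 px in the wrist view. I'll measure the real tip by depth.

```bash
python3 - <<'E'
from h import *
np.set_printoptions(precision=4,suppress=True)
s=dict(np.load("scene2.npz")); w=dict(np.load("wrist2.npz")); d=w["depth"]
for v in (254,256,258,260,262,265,270):
    for u in (285,):
        a=np.array([u-w["cx"],v-w["cy"]]); r=np.hypot(*a); th=r/w["fx"]
        k=d[v,u]/np.cos(th); print(u,v,d[v,u],w["position"]+k*rot(w["attitude"]).apply([*(a/r*np.sin(th)),np.cos(th)]))
for v in range(105,140,3):
    row=[]
    for u in (344,347,350):
        D=s["depth"][v,u]; row.append(np.round(s["position"]+rot(s["attitude"]).apply([(u-s["cx"])/s["fx"]*D,(v-s["cy"])/s["fy"]*D,D]),3))
    print(v,*row)
E
```

```text
285 254 0.35873973 [ 0.4482 -0.2782 -0.002 ]
285 256 0.3593178 [ 0.4461 -0.2792 -0.0018]
285 258 0.36078033 [ 0.4435 -0.2804 -0.0024]
285 260 0.15381621 [ 0.5314 -0.2403  0.1832]
285 262 0.15225245 [ 0.5312 -0.2404  0.1849]
285 265 0.14979906 [ 0.5311 -0.2405  0.1875]
285 270 0.14509648 [ 0.5312 -0.2404  0.1925]
105 [ 0.51  -0.201  0.251] [ 0.504 -0.205  0.25 ] [ 0.497 -0.207  0.251]
108 [ 0.514 -0.212  0.237] [ 0.508 -0.218  0.236] [ 0.502 -0.223  0.235]
111 [ 0.522 -0.235  0.217] [ 0.515 -0.24   0.217] [ 0.51  -0.245  0.216]
114 [ 0.52  -0.232  0.211] [ 0.514 -0.236  0.211] [ 0.51  -0.246  0.207]
117 [ 0.522 -0.238  0.2  ] [ 0.514 -0.238  0.202] [ 0.508 -0.245  0.2  ]
120 [ 0.519 -0.233  0.195] [ 0.514 -0.241  0.192] [ 0.509 -0.249  0.19 ]
123 [ 0.642 -0.566  0.002] [ 0.633 -0.568  0.004] [ 0.625 -0.575  0.002]
126 [ 0.634 -0.546  0.003] [ 0.628 -0.556 -0.   ] [ 0.621 -0.565 -0.003]
129 [ 0.626 -0.527  0.003] [ 0.62  -0.538 -0.001] [ 0.611 -0.54   0.001]
132 [ 0.62  -0.513  0.001] [ 0.612 -0.518  0.   ] [ 0.603 -0.521  0.001]
135 [ 0.611 -0.49   0.004] [ 0.606 -0.503 -0.002] [ 0.598 -0.509 -0.002]
138 [ 0.606 -0.477  0.001] [ 0.596 -0.478  0.003] [ 0.588 -0.482  0.003]
```

Both cameras put the visible fingertip at z≈0.185 while the TCP reports 0.147, with xy agreeing. The real contact height is therefore uncertain, so I'll descend in steps and watch force and camera.

```bash
python3 -m pendant '[{"wx":0,"wy":0,"wz":0,"x":0.1,"y":0,"z":0.5,"fingers":-1},{"wx":0,"wy":0,"wz":0,"x":0,"y":0,"z":0.5,"fingers":-1},{"wx":0,"wy":0,"wz":0,"x":0,"y":0,"z":0.5,"fingers":-1},{"wx":0,"wy":0,"wz":0,"x":0,"y":0,"z":0.2,"fingers":-1},{"wx":0,"wy":0,"wz":0,"x":0,"y":0,"z":0,"fingers":-1},{"wx":0,"wy":0,"wz":0,"x":0,"y":0,"z":0,"fingers":-1}]'
cat > tip.py <<'E'
from h import *
from station import read_camera,readout
import sys
st=readout.read_state(); w=read_camera("wrist"); d=w["depth"]; np.set_printoptions(precision=4,suppress=True)
np.savez("wl.npz",**w)
def pt(u,v):
    a=np.array([u-w["cx"],v-w["cy"]]); r=np.hypot(*a); th=r/w["fx"]
    return w["position"]+d[v,u]/np.cos(th)*rot(w["attitude"]).apply([*(a/r*np.sin(th)),np.cos(th)])
v=next(v for v in range(270,200,-1) if d[v,285]-d[v+1,285]>.01)+1
print("tcp",st["tool_pos"],"F",st["contact_force"],"tip",v,pt(285,v))
ref=[pt(288,y) for y in range(195,v,3)]
print("near",*ref)
E
python3 tip.py
```

```text
clock: 2.12
tool_pos: [0.5231, -0.2465, 0.1055]
tool_rot: [-0.0, 0.976, 0.217, -0.0]
contact_force: [-0.1, -0.5, -0.0]
width: 0.001
grasp_force: 0.0
tcp [ 0.5231 -0.2465  0.1055] F [-0.128  -0.4645 -0.036 ] tip 259 [ 0.533  -0.2412  0.1397]
near [ 0.5346 -0.2427  0.0345] [ 0.5334 -0.2432  0.0382] [ 0.5332 -0.2432  0.0453] [ 0.5334 -0.2431  0.0534] [ 0.5331 -0.2432  0.0592] [ 0.5331 -0.2432  0.0657] [ 0.5317 -0.2438  0.0677] [ 0.5304 -0.2444  0.0697] [ 0.5302 -0.2445  0.0751] [ 0.5349 -0.2422  0.0939] [ 0.5338 -0.2427  0.0959] [ 0.5315 -0.2437  0.0945] [ 0.5299 -0.2445  0.095 ] [ 0.5284 -0.2452  0.0958] [ 0.5265 -0.2461  0.0957] [ 0.5245 -0.247   0.0952] [ 0.5226 -0.2479  0.0952] [ 0.5207 -0.2488  0.0952] [ 0.519  -0.2496  0.0955] [ 0.5164 -0.2508  0.094 ] [ 0.5154 -0.2513  0.096 ] [ 0.467  -0.2745 -0.002 ]
```

```bash
python3 -m pendant '[{"wx":0,"wy":0,"wz":0,"x":0.06,"y":0,"z":0.15,"fingers":-1},{"wx":0,"wy":0,"wz":0,"x":0,"y":0,"z":0.15,"fingers":-1},{"wx":0,"wy":0,"wz":0,"x":0,"y":0,"z":0.1,"fingers":-1},{"wx":0,"wy":0,"wz":0,"x":0,"y":0,"z":0.04,"fingers":-1},{"wx":0,"wy":0,"wz":0,"x":0,"y":0,"z":0,"fingers":-1},{"wx":0,"wy":0,"wz":0,"x":0,"y":0,"z":0,"fingers":-1}]'
```

```text
clock: 2.67
tool_pos: [0.5248, -0.2459, 0.0949]
tool_rot: [0.0, 0.976, 0.217, -0.0]
contact_force: [-0.9, -0.1, 0.3]
width: 0.001
grasp_force: 0.0
```

```bash
python3 -m pendant '[{"wx":0,"wy":0,"wz":0,"x":0,"y":0,"z":0.1,"fingers":-1},{"wx":0,"wy":0,"wz":0,"x":0,"y":0,"z":0,"fingers":-1},{"wx":0,"wy":0,"wz":0,"x":0,"y":0,"z":0,"fingers":-1}]'; python3 tip.py | head -1
```

```text
clock: 2.92
tool_pos: [0.5247, -0.2458, 0.0923]
tool_rot: [-0.0, 0.976, 0.217, -0.0]
contact_force: [0.6, -0.0, -0.4]
width: -0.0
grasp_force: 0.0
tcp [ 0.5247 -0.2458  0.0923] F [ 0.6288 -0.05   -0.4348] tip 259 [ 0.5348 -0.2403  0.1271]
```

There is still no force at a reported z of 0.092, so the cameras are right and contact should come at a reported z of about 0.061–0.063. I'll approach to 0.068.

```bash
python3 -m pendant '[{"wx":0,"wy":0,"wz":0,"x":0,"y":0,"z":0.3,"fingers":-1},{"wx":0,"wy":0,"wz":0,"x":0,"y":0,"z":0.3,"fingers":-1},{"wx":0,"wy":0,"wz":0,"x":0,"y":0,"z":0.2,"fingers":-1},{"wx":0,"wy":0,"wz":0,"x":0,"y":0,"z":0.16,"fingers":-1},{"wx":0,"wy":0,"wz":0,"x":0,"y":0,"z":0,"fingers":-1},{"wx":0,"wy":0,"wz":0,"x":0,"y":0,"z":0,"fingers":-1}]'; python3 tip.py
```

```text
clock: 3.47
tool_pos: [0.5246, -0.2457, 0.0681]
tool_rot: [-0.0, 0.976, 0.217, -0.0]
contact_force: [0.5, -0.0, 0.5]
width: 0.0
grasp_force: 0.0
tcp [ 0.5246 -0.2457  0.0681] F [ 0.52   -0.0096  0.4604] tip 250 [ 0.5342 -0.2405  0.0919]
near [ 0.5429 -0.2385  0.0225] [ 0.5407 -0.2395  0.0219] [ 0.5397 -0.24    0.0253] [ 0.5397 -0.24    0.0321] [ 0.5385 -0.2405  0.0346] [ 0.5365 -0.2415  0.0343] [ 0.5346 -0.2424  0.0344] [ 0.5329 -0.2431  0.0353] [ 0.5333 -0.2429  0.0423] [ 0.533  -0.243   0.0469] [ 0.5328 -0.2431  0.0516] [ 0.5331 -0.2429  0.0572] [ 0.5328 -0.243   0.0612] [ 0.5331 -0.2428  0.0666] [ 0.5322 -0.2433  0.0686] [ 0.5298 -0.2444  0.0672] [ 0.5304 -0.2441  0.0728] [ 0.5297 -0.2444  0.0751] [ 0.5283 -0.2451  0.0757]
```

```bash
python3 -m pendant '[{"wx":0,"wy":0,"wz":0,"x":0,"y":0,"z":0.1,"fingers":-1},{"wx":0,"wy":0,"wz":0,"x":0,"y":0,"z":0.1,"fingers":-1},{"wx":0,"wy":0,"wz":0,"x":0,"y":0,"z":0,"fingers":-1},{"wx":0,"wy":0,"wz":0,"x":0,"y":0,"z":0,"fingers":-1}]'; python3 -m pendant '[{"wx":0,"wy":0,"wz":0,"x":0,"y":0,"z":0.08,"fingers":-1},{"wx":0,"wy":0,"wz":0,"x":0,"y":0,"z":0,"fingers":-1},{"wx":0,"wy":0,"wz":0,"x":0,"y":0,"z":0,"fingers":-1}]'
```

```text
clock: 3.85
tool_pos: [0.525, -0.2459, 0.0636]
tool_rot: [0.0, 0.976, 0.217, 0.0]
contact_force: [-0.1, -0.8, 1.4]
width: 0.004
grasp_force: 0.7
clock: 4.1
tool_pos: [0.525, -0.2459, 0.0616]
tool_rot: [0.0, 0.976, 0.217, 0.0]
contact_force: [0.5, -0.3, 2.2]
width: -0.0
grasp_force: 1.3
```

```bash
python3 -m pendant '[{"wx":0,"wy":0,"wz":0,"x":0,"y":0,"z":0.1,"fingers":-1},{"wx":0,"wy":0,"wz":0,"x":0,"y":0,"z":0,"fingers":-1},{"wx":0,"wy":0,"wz":0,"x":0,"y":0,"z":0,"fingers":-1}]'; for i in 1 2 3; do python3 -c "
from station import readout,read_camera
read_camera('top');print(readout.read_state()['contact_force'])"; done
```

```text
clock: 4.35
tool_pos: [0.525, -0.246, 0.059]
tool_rot: [0.0, 0.976, 0.217, 0.0]
contact_force: [1.3, 0.3, 4.6]
width: 0.005
grasp_force: 2.0
[ 0.50407891 -0.29865389  4.85839857]
[ 0.17745531 -0.45986225  3.87316707]
[ 1.02988652 -0.38911198  3.59149611]
```

The mean is about 4.2 N, so about 5 mm down. I'll go 0.8 mm more and hold for about 1 s.

```bash
python3 -m pendant '[{"wx":0,"wy":0,"wz":0,"x":0,"y":0,"z":0.03,"fingers":-1},{"wx":0,"wy":0,"wz":0,"x":0,"y":0,"z":0,"fingers":-1},{"wx":0,"wy":0,"wz":0,"x":0,"y":0,"z":0,"fingers":-1},{"wx":0,"wy":0,"wz":0,"x":0,"y":0,"z":0,"fingers":-1},{"wx":0,"wy":0,"wz":0,"x":0,"y":0,"z":0,"fingers":-1},{"wx":0,"wy":0,"wz":0,"x":0,"y":0,"z":0,"fingers":-1}]'; python3 -m pendant '[{"wx":0,"wy":0,"wz":0,"x":0,"y":0,"z":0,"fingers":-1},{"wx":0,"wy":0,"wz":0,"x":0,"y":0,"z":0,"fingers":-1},{"wx":0,"wy":0,"wz":0,"x":0,"y":0,"z":0,"fingers":-1},{"wx":0,"wy":0,"wz":0,"x":0,"y":0,"z":0,"fingers":-1},{"wx":0,"wy":0,"wz":0,"x":0,"y":0,"z":0,"fingers":-1}]'
```

```text
clock: 5.0
tool_pos: [0.525, -0.2459, 0.0583]
tool_rot: [0.0, 0.976, 0.217, 0.0]
contact_force: [2.0, -1.0, 5.0]
width: -0.001
grasp_force: 2.2
clock: 5.42
tool_pos: [0.525, -0.2459, 0.0583]
tool_rot: [0.0, 0.976, 0.217, 0.0]
contact_force: [1.8, -1.2, 4.7]
width: 0.001
grasp_force: 2.3
```

```bash
python3 -m pendant '[{"wx":0,"wy":0,"wz":0,"x":0,"y":0,"z":-0.1,"fingers":-1},{"wx":0,"wy":0,"wz":0,"x":0,"y":0,"z":-0.2,"fingers":-1},{"wx":0,"wy":0,"wz":0,"x":0,"y":0,"z":-0.4,"fingers":-1},{"wx":0,"wy":0,"wz":0,"x":0,"y":0,"z":-0.8,"fingers":-1},{"wx":0,"wy":0,"wz":0,"x":0,"y":0,"z":-0.8,"fingers":-1},{"wx":0,"wy":0,"wz":0,"x":0,"y":0,"z":-0.7,"fingers":-1},{"wx":0,"wy":0,"wz":0,"x":0,"y":0,"z":0,"fingers":-1},{"wx":0,"wy":0,"wz":0,"x":0,"y":0,"z":0,"fingers":-1}]'; python3 tip.py; python3 go.py .473 .255 .13
```

```text
clock: 6.08
tool_pos: [0.5248, -0.2459, 0.1342]
tool_rot: [0.0, 0.976, 0.217, 0.0]
contact_force: [0.2, -0.8, 0.3]
width: -0.001
grasp_force: 0.0
tcp [ 0.5248 -0.2459  0.1342] F [ 0.2332 -0.7989  0.2519] tip 259 [ 0.5347 -0.2404  0.1686]
near [ 0.5334 -0.2435  0.0523] [ 0.5331 -0.2436  0.0595] [ 0.5329 -0.2436  0.067 ] [ 0.531  -0.2445  0.068 ] [ 0.5301 -0.2449  0.0723] [ 0.5349 -0.2425  0.0946] [ 0.5332 -0.2432  0.0958] [ 0.531  -0.2443  0.0951] [ 0.5289 -0.2453  0.095 ] [ 0.5269 -0.2462  0.0951] [ 0.5252 -0.247   0.096 ] [ 0.5232 -0.2479  0.0961] [ 0.5208 -0.2491  0.0952] [ 0.5188 -0.25    0.0955] [ 0.5164 -0.2511  0.0949] [ 0.5145 -0.252   0.0954] [ 0.4715 -0.2729 -0.0019] [ 0.4683 -0.2744 -0.0021] [ 0.4652 -0.2759 -0.0019] [ 0.4622 -0.2773 -0.0014] [ 0.4581 -0.2792 -0.0032] [ 0.4563 -0.28    0.    ]
6.1333 [ 0.5242 -0.2457  0.133 ] [-0.0009  0.0002 -1.    ] F [-0.1765 -0.2268 -0.0084] 0.0009235331323591387
units [  6.616  -19.0133   0.127 ]
```

The reading is 4.7–5.0 N, so about 6 mm, held for about 1 s. The disc is back at the same height as before. I'll cross to the round key.

```bash
python3 -m pendant '[{"wx":0,"wy":0,"wz":0,"x":0.35,"y":-1,"z":0,"fingers":-1},{"wx":0,"wy":0,"wz":0,"x":0.35,"y":-1,"z":0,"fingers":-1},{"wx":0,"wy":0,"wz":0,"x":0.35,"y":-1,"z":0,"fingers":-1},{"wx":0,"wy":0,"wz":0,"x":0.35,"y":-1,"z":0,"fingers":-1},{"wx":0,"wy":0,"wz":0,"x":0.35,"y":-1,"z":0,"fingers":-1},{"wx":0,"wy":0,"wz":0,"x":0.35,"y":-1,"z":0,"fingers":-1},{"wx":0,"wy":0,"wz":0,"x":0.35,"y":-1,"z":0,"fingers":-1},{"wx":0,"wy":0,"wz":0,"x":0.35,"y":-1,"z":0,"fingers":-1},{"wx":0,"wy":0,"wz":0,"x":0.35,"y":-1,"z":0,"fingers":-1},{"wx":0,"wy":0,"wz":0,"x":0.35,"y":-1,"z":0,"fingers":-1},{"wx":0,"wy":0,"wz":0,"x":0.35,"y":-1,"z":0,"fingers":-1},{"wx":0,"wy":0,"wz":0,"x":0.35,"y":-1,"z":0,"fingers":-1}]'
python3 -m pendant '[{"wx":0,"wy":0,"wz":0,"x":0.35,"y":-1,"z":0,"fingers":-1},{"wx":0,"wy":0,"wz":0,"x":0.35,"y":-1,"z":0,"fingers":-1},{"wx":0,"wy":0,"wz":0,"x":0.35,"y":-1,"z":0.2,"fingers":-1},{"wx":0,"wy":0,"wz":0,"x":0.35,"y":-1,"z":0.4,"fingers":-1},{"wx":0,"wy":0,"wz":0,"x":0.35,"y":-1,"z":0.5,"fingers":-1},{"wx":0,"wy":0,"wz":0,"x":0.35,"y":-1,"z":0.5,"fingers":-1},{"wx":0,"wy":0,"wz":0,"x":0.3,"y":-1,"z":0.4,"fingers":-1},{"wx":0,"wy":0,"wz":0,"x":0,"y":0,"z":0,"fingers":-1},{"wx":0,"wy":0,"wz":0,"x":0,"y":0,"z":0,"fingers":-1}]'
python3 go.py .473 .255 .06
python3 tip.py | head -1
python3 - <<'E'
from h import *
w=dict(np.load("wl.npz")); cv2.imwrite("pics/k1.png",w["pixels"][60:340,120:460,::-1])
def fcast(u,v,z):
    a=np.array([u-w["cx"],v-w["cy"]]); r=np.hypot(*a); th=r/w["fx"]
    d=rot(w["attitude"]).apply([*(a/r*np.sin(th)),np.cos(th)]); return w["position"]+d*(z-w["position"][2])/d[2]
for a,c,b in blobs(w["pixels"].min(2)>175):
    if a>80: print(a,c,b[:4],fcast(*c,.051))
E
```

```text
clock: 7.13
tool_pos: [0.4917, 0.0714, 0.1321]
tool_rot: [-0.0, 0.976, 0.217, -0.001]
contact_force: [1.3, 0.0, 0.1]
width: -0.001
grasp_force: 0.0
clock: 7.88
tool_pos: [0.4714, 0.2552, 0.0815]
tool_rot: [-0.0, 0.976, 0.218, -0.002]
contact_force: [0.9, -1.4, 0.2]
width: -0.001
grasp_force: 0.0
7.8833 [0.4714 0.2552 0.0815] [-0.0035 -0.0008 -1.    ] F [ 0.9003 -1.3576  0.1638] -0.0013106927969745456
units [0.0564 0.0345 0.8616]
tcp [0.4714 0.2552 0.0815] F [ 0.9003 -1.3576  0.1638] tip 262 [0.5487 0.2917 0.2549]
109 [  6.26605505 155.        ] [  3 137   7  33] [0.42761624 0.49544489 0.051     ]
365 [  4.92328767 208.4739726 ] [  0 175   9  68] [0.37714196 0.49065623 0.051     ]
395 [363.75189873 235.6       ] [346 228  37  16] [0.48958607 0.20397074 0.051     ]
```

View pics/k1.png

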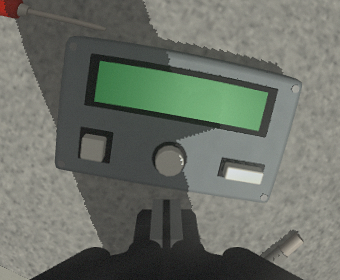

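The round key is at about (289,218) in the wrist view, with the square key to the left and the bar to the right, ahead of the fingertips. The bar as seen here is 2.5 mm farther in x than from the top view, so I correct by that and go down to just above the key.

```bash
python3 -m pendant '[{"wx":0,"wy":0,"wz":0,"x":0.1,"y":0,"z":0.5,"fingers":-1},{"wx":0,"wy":0,"wz":0,"x":0.03,"y":0,"z":0.7,"fingers":-1},{"wx":0,"wy":0,"wz":0,"x":0,"y":0,"z":0.6,"fingers":-1},{"wx":0,"wy":0,"wz":0,"x":0,"y":0,"z":0.4,"fingers":-1},{"wx":0,"wy":0,"wz":0,"x":0,"y":0,"z":0.1,"fingers":-1},{"wx":0,"wy":0,"wz":0,"x":0,"y":0,"z":0,"fingers":-1},{"wx":0,"wy":0,"wz":0,"x":0,"y":0,"z":0,"fingers":-1}]'
python3 -c "
from h import *
from station import read_camera
w=read_camera('wrist')['pixels'];s=read_camera('scene')['pixels']
cv2.imwrite('pics/k2.png',np.hstack([cv2.resize(w[170:300,220:350,::-1],(390,390)),cv2.resize(s[230:360,205:335,::-1],(390,390))]))"
```

```text
clock: 8.52
tool_pos: [0.4767, 0.2556, 0.0261]
tool_rot: [0.0, 0.976, 0.216, 0.0]
contact_force: [1.1, -0.2, 0.1]
width: -0.001
grasp_force: 0.0
```

View pics/k2.png

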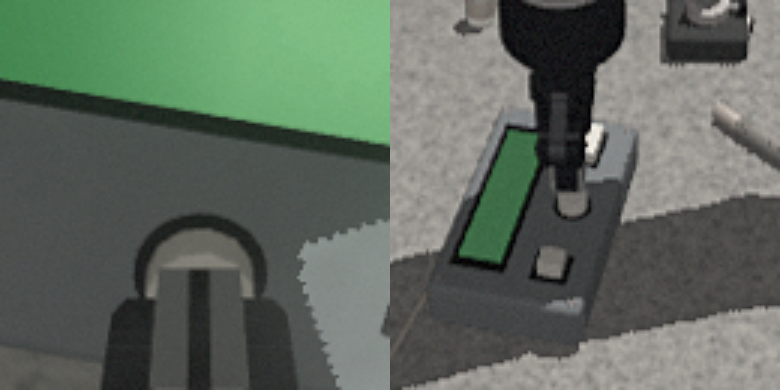

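The fingertip is centred over the round key and clear of the other two. Pressing.

```bash
python3 -m pendant '[{"wx":0,"wy":0,"wz":0,"x":0,"y":0,"z":0.2,"fingers":-1},{"wx":0,"wy":0,"wz":0,"x":0,"y":0,"z":0.15,"fingers":-1},{"wx":0,"wy":0,"wz":0,"x":0,"y":0,"z":0.1,"fingers":-1},{"wx":0,"wy":0,"wz":0,"x":0,"y":0,"z":0,"fingers":-1},{"wx":0,"wy":0,"wz":0,"x":0,"y":0,"z":0,"fingers":-1}]'; python3 -m pendant '[{"wx":0,"wy":0,"wz":0,"x":0,"y":0,"z":0.1,"fingers":-1},{"wx":0,"wy":0,"wz":0,"x":0,"y":0,"z":0,"fingers":-1},{"wx":0,"wy":0,"wz":0,"x":0,"y":0,"z":0,"fingers":-1}]'
```

```text
clock: 9.03
tool_pos: [0.4766, 0.2558, 0.0146]
tool_rot: [0.0, 0.976, 0.217, 0.0]
contact_force: [0.9, -0.8, 3.2]
width: -0.001
grasp_force: 1.5
clock: 9.28
tool_pos: [0.4766, 0.2558, 0.0121]
tool_rot: [0.0, 0.976, 0.217, 0.0]
contact_force: [1.5, -0.8, 4.8]
width: 0.001
grasp_force: 2.3
```

```bash
python3 -m pendant '[{"wx":0,"wy":0,"wz":0,"x":0,"y":0,"z":0.03,"fingers":-1},{"wx":0,"wy":0,"wz":0,"x":0,"y":0,"z":0,"fingers":-1},{"wx":0,"wy":0,"wz":0,"x":0,"y":0,"z":0,"fingers":-1},{"wx":0,"wy":0,"wz":0,"x":0,"y":0,"z":0,"fingers":-1},{"wx":0,"wy":0,"wz":0,"x":0,"y":0,"z":0,"fingers":-1}]'; python3 -m pendant '[{"wx":0,"wy":0,"wz":0,"x":0,"y":0,"z":-0.1,"fingers":-1},{"wx":0,"wy":0,"wz":0,"x":0,"y":0,"z":-0.2,"fingers":-1},{"wx":0,"wy":0,"wz":0,"x":0,"y":0,"z":-0.5,"fingers":-1},{"wx":0,"wy":0,"wz":0,"x":0,"y":0,"z":-1,"fingers":-1},{"wx":0,"wy":0,"wz":0,"x":0,"y":0,"z":-1,"fingers":-1},{"wx":0,"wy":0,"wz":0,"x":0,"y":0,"z":-1,"fingers":-1},{"wx":0,"wy":0,"wz":0,"x":0,"y":0,"z":-1,"fingers":-1},{"wx":0,"wy":0,"wz":0,"x":0,"y":0,"z":-1,"fingers":-1},{"wx":0,"wy":0,"wz":0,"x":0,"y":0,"z":-1,"fingers":-1},{"wx":0,"wy":0,"wz":0,"x":0,"y":0,"z":-0.5,"fingers":-1},{"wx":0,"wy":0,"wz":0,"x":0,"y":0,"z":0,"fingers":-1},{"wx":0,"wy":0,"wz":0,"x":0,"y":0,"z":0,"fingers":-1}]'
python3 -c "
from h import *
from station import read_camera
s=read_camera('scene')['pixels']; cv2.imwrite('pics/end.png',s[...,::-1])"
```

```text
clock: 9.7
tool_pos: [0.4766, 0.2559, 0.0113]
tool_rot: [-0.0, 0.976, 0.217, 0.0]
contact_force: [2.7, -0.0, 4.5]
width: 0.0
grasp_force: 2.5
clock: 10.7
tool_pos: [0.476, 0.2557, 0.1936]
tool_rot: [0.0, 0.976, 0.217, -0.0]
contact_force: [-0.2, 0.4, -0.2]
width: 0.002
grasp_force: 0.0
```

View pics/end.png

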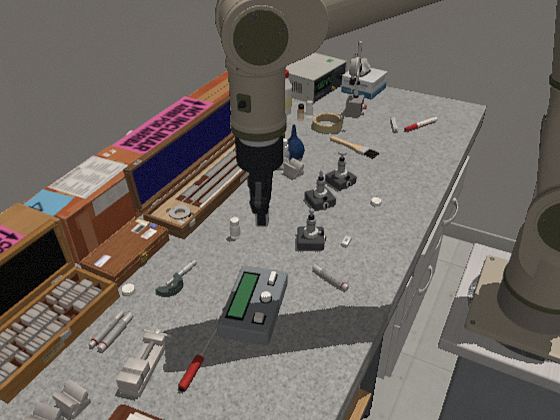

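The hand is raised well clear of the readout (at about 255,305), and the stands, readout and small things are where they were. The key took about 4.6 N, roughly 6 mm.

```bash
python3 -c "
from station import order
print(order.hand_in())"
```

```text
the job is handed in; nothing more can be done
None
```

I pressed the flat-disc probe about 6 mm (judged from force), held it about a second and it sprang right up; I then pressed the round key well down (about 6 mm), withdrew the hand clear and handed in the job at about 11 s, with nothing else visibly moved.

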